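Chock the wooden cylinder on the roll-ramp, then free its stop peg

ROBOT

A 6-joint arm with a two-finger parallel gripper is mounted at the origin on the work surface. World frame = base frame: x ahead of the robot, y to its left, z up, the work surface at z = 0. Lengths are in m, angles in rad, forces in N, time in s.
With the tool pointing down it reaches from about 0.35 to 0.95 m from the base axis. Payload 17.4 kg.
Tool frame: the origin (TCP) lies at the very end of the fingers, on their centre line; the grasp point (between the pads) lies behind it (grip_point_offset is the z of the grasp point in the tool frame, in m); z points along the fingers, y is the line along which they close (so a half turn about z gives the same grasp; the last joint's range is limited). The gripper opens to 93 mm and grips with 3 to 60 N. Pads are 15 mm wide; open, the fingers measure 128 mm over their backs; the gripper's body (75 mm by 188 mm) begins 65 mm behind the grasp point.
Start: joints at [1.312, 0.116, 1.442, -0, 1.584, -0.038], TCP at [0.148, 0.659, 0.182] pointing down, gripper open.
Joint ranges: [-2.83, 2.83], [-0.83, 2.19], [0.07, 2.5], [-1.14, 4.28], [0.01, 3], [-2.97, 2.97]. Speed limits (rad/s): [1.89, 1.89, 2.22, 3.14, 3.14, 3.14].

INTERFACE

Orientations are given as a rotation vector (axis times angle).
In Python, from rig import observe, snapshot, get_calibration, finish_job, grip_point_offset gives the robot as it stands.
- The arm moves only by the tool drive_tool, never from a script. Its argument "increments" is a list of rows, each a list of 7 numbers: the shift along the world's x, y, z in mm, then the turn, a rotation vector about the world's x, y, z in units of 8 degrees (1.0 is 8 degrees), then the closure in counts, from 0 (fully open) to 255 (shut). In form: [[x, y, z, wx, wy, wz, jaw], ...]. A call has 1 to 20 rows; each row is the pose to reach, as a shift and turn from the pose commanded when the call began; what a row does not reach only later rows make up. A row lasts 1/10 s, in which the tool goes at most 50 mm and 8.59 degrees, less where a joint would pass 70% of its speed; a pose out of reach is approached as far as the arm can. A call with a gripper value outside its range is refused whole. The fingers move at their own pace and stop on an object; the grip force is fixed at half the most. Time passes only in rows, so rows that repeat a pose let the fingers close. It gives the time, the measured TCP pose, the force, the opening and the grip force at its end, in the units of the state.
- observe(): the state, without advancing time (a new reading comes with each control period).
- snapshot(name): name is "scene" or "top" or "wrist"; returns the picture (480x640x3 uint8, blue, green, red); there is no depth.
- get_calibration(name): a dict with "mtx" (3x3 intrinsics, pixels), "R" (3x3) and "t" (3): a world point X has camera coordinates R X + t; the wrist camera has in their place "hand_eye" (4x4, takes a point from camera to tool coordinates, whose origin is the TCP and whose axes are the flange's). Camera axes: x right, y down, z forward; pixel columns grow to the right and rows downward; lengths in m; the calibration is good to about 2 mm. A picture is of the moment at which its call begins: read the wrist's pose just before it. get_calibration takes no time and is no camera call.
- finish_job(): hands the job in; it is judged then, once.
The state is a dict: "time": time; "joint_pos": joint angles; "dq": joint speeds; "joint_efforts": joint torques, N m; "eef_pos": TCP position; "ee_rot": TCP orientation; "force": force on the tool from outside, world axes, zero at the start; "torque": the same for the moment, N m; "finger_gap": finger opening in m; "gripper_force": force on a finger pad.
Only numpy, scipy, OpenCV 4.12 (cv2) and the standard library are available. Lean on these libraries where they do the work, as an engineer would, in place of code of your own. Each camera call takes 0.05 s, during which the arm holds its last target. There are 200 camera calls.

TASK

The wooden cylinder on the sloping toy ramp is held back only by the long peg standing in the ramp. Slide the forked wedge up the ramp, around the peg, until it sits snug against the cylinder, and only then pull the peg straight out and put it in the steel bowl. The cylinder must stay parked where it is, held by the wedge, and the other toys must be left where they stand.

Things in the scene. Friction and masses are not known exactly. Their poses are not given: they have to be found in the camera images.
- ramp: Fixed birch plank 340 x 150 x 34 mm, tilted 0.122 rad. Origin: centre of its underside; x uphill along it, y across, z square to its top (7 deg off vertical). Top face at z = +34 mm; x from -170 (open foot) to +170 mm. A rail 14 mm high, 13 mm wide on each long edge leaves a 124 mm channel. Peg hole at x = +50, y = 0, 28 mm deep, 25.6 mm wide, square to the top.
- roller: Green wooden cylinder, 70 mm diameter, 110 mm long, about 0.28 kg, lying across the ramp and leaning downhill on the peg; it rolls freely. Origin at its very centre (35 mm above the top face of the ramp); its y axis is its own axis. It starts near x = +98 mm in the frame of the ramp.
- chock: Loose brown forked wedge, 100 mm wide, 89 long, 34 high, 0.16 kg, on the ramp downhill of the peg; friction keeps it where left. Origin: middle of its front bottom edge; x ahead (uphill), z off the ramp. Two 24 mm prongs with 45 deg faces; the slot between, 52 wide, 60 deep, passes the peg. It touches the cylinder when the centre of that is 23 mm ahead of the origin.
- chock_back (a point): Centre of the flat upright back face of the wedge, where a push goes: 85 mm behind its origin, 17 mm above the ramp. The face is 100 mm wide, 34 mm high; it belongs to a solid cross-bar 25 mm thick.
- peg: Maple stop peg, round, 24 mm diameter, 140 mm long, about 45 g, standing loosely (1.6 mm play) in the hole of the ramp just downhill of the middle of the cylinder. Origin at the centre of its foot, z along it to its top; at the start the foot is 28 mm below the top face, so 112 mm stands proud.
- peg_mid (a point): Middle of the peg's length, on its axis, 70 mm from the foot.
- bowl: Loose stainless steel bowl, rim 224 mm across, 55 mm high, flat floor 5 mm thick and about 148 mm across, holding two short maple pegs (20 x 80 mm) lying on its floor. About 0.7 kg. Origin at the centre of its underside, z up.
- stacker: Blue ring stacker, 110 mm across, 142 mm high, loose; leave alone. Origin at the centre of its underside.
- sorter: Yellow acrylic shape sorter box 130 x 150 x 108 mm, loose; leave alone. Origin at the centre of its underside.
- turntable: Small birch turntable 170 mm across with two wooden parts on it, 81 mm high in all, loose; leave alone. Origin at the centre of its underside.
Not all that is in view belongs to the job. There is more than one size of the chock; the job needs the middle-sized.

How it is judged:
By the outcome, as a careful person would: the job done as asked, in the order asked, and still so for the second after the job is handed in, with the robot touching nothing.
It also fails if it takes over 54 s, if anything falls off the work surface, if the arm or the gripper's body presses on something with over 40 N, if the wrist force passes 120 N, or if a joint passes its speed limit or range.

## Working session

There is one attempt and no reset: what is moved stays moved. The work goes in short steps, Python scripts to look and compute and a tool call to move; the robot and the scene stay as the last step left them, time stands still between calls to the robot, and variables do not carry over. Pictures are saved under pics/ and viewed, at most 10 in all, crops included, and the job is handed in when it is done.

Besides the shell and the picture viewer there is one more tool, called after "Call:" as name(argument=value, ...), one argument or row to a line, values as JSON. drive_tool: Moves the arm, as the interface text tells. Its arguments: {"type":"object","properties":{"increments":{"type":"array","items":{"type":"array","items":{"type":"number"}}}},"required":["increments"]}

```bash
mkdir -p pics; ls; python3 - <<'E'
from rig import *
import cv2,numpy as np
s=observe();print(s['time'],s['eef_pos'],s['ee_rot'],grip_point_offset)
for n in("scene","top"):
    cv2.imwrite(f"pics/{n}0.png",snapshot(n));c=get_calibration(n);print(n,c['mtx'].tolist(),(-c['R'].T@c['t']).round(3),c['R'].round(3).tolist())
c=get_calibration("wrist");print(c)
E
```

```text
pics
0.0 [0.14777483 0.65836138 0.18099754] [-3.46085530e-01 -3.12230198e+00  1.80867716e-03] -0.0188
scene [[465.7010204918206, 0.0, 314.9300491917134], [0.0, 465.7010204918206, 240.1271005893724], [0.0, 0.0, 1.0]] [ 1.35  -0.19   0.665] [[0.226, 0.974, 0.015], [0.574, -0.12, -0.81], [-0.787, 0.191, -0.586]]
top [[465.6687394995827, 0.0, 322.933304390225], [0.0, 465.6687394995827, 240.9142649694797], [0.0, 0.0, 1.0]] [0.352 0.009 1.073] [[-0.018, -1.0, -0.006], [-0.981, 0.019, -0.194], [0.194, 0.002, -0.981]]
{'mtx': array([[375.17812406,   0.        , 318.85126219],
       [  0.        , 375.17812406, 233.66432499],
       [  0.        ,   0.        ,   1.        ]]), 'hand_eye': array([[ 2.02929228e-04, -9.62049491e-01, -2.72874946e-01,
         7.56993468e-02],
       [ 9.99999905e-01,  3.00743496e-04, -3.16631921e-04,
         4.52616870e-04],
       [ 3.86680944e-04, -2.72874855e-01,  9.62049460e-01,
        -2.04290302e-01],
       [ 0.00000000e+00,  0.00000000e+00,  0.00000000e+00,
         1.00000000e+00]])}
```

View pics/scene0.png

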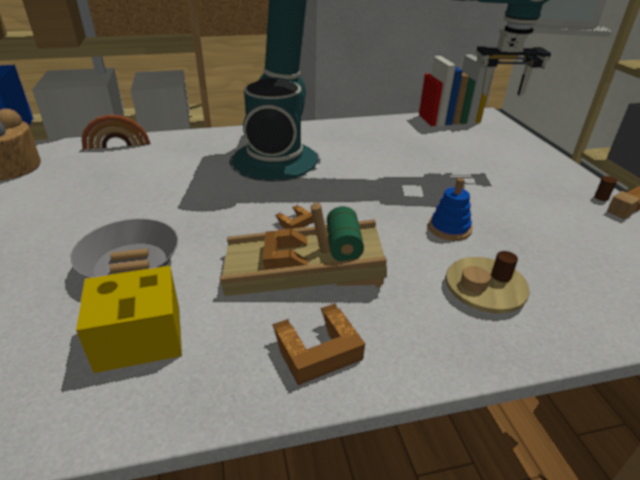

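View pics/top0.png

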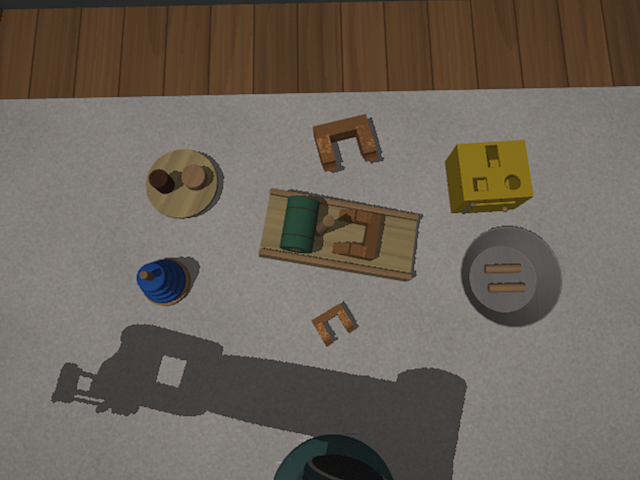

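The scene view shows the ramp in the middle, with the wedge for the job on it (about 285,248), the peg at (320,230) and the roller at (345,232). In the top view the ramp corners are near (272,189), (421,214), (411,279) and (260,255), the bowl at (511,276), and the larger and smaller wedges lie off the ramp.

```bash
cat > h.py <<'E'
import numpy as np,cv2
from rig import *
from scipy.spatial.transform import Rotation as Ro
def cam(n,s=None):
    c=get_calibration(n)
    if n!="wrist": return c['mtx'],c['R'],-c['R'].T@c['t']
    R=Ro.from_rotvec(s['ee_rot']).as_matrix();H=c['hand_eye']
    return c['mtx'],(R@H[:3,:3]).T,R@H[:3,3]+s['eef_pos']
def ray(C,p):
    d=C[1].T@np.linalg.inv(C[0])@[p[0],p[1],1.];return C[2],d/np.linalg.norm(d)
def onz(C,p,z):
    o,d=ray(C,p);return o+d*(z-o[2])/d[2]
def onplane(C,p,q,n):
    o,d=ray(C,p);return o+d*((q-o)@n)/(d@n)
def tri(C1,p1,C2,p2):
    a,d=ray(C1,p1);b,e=ray(C2,p2)
    t=np.linalg.lstsq(np.c_[d,-e],b-a,rcond=None)[0];P,Q=a+t[0]*d,b+t[1]*e
    return (P+Q)/2,np.linalg.norm(P-Q)
E
python3 - <<'E'
from h import *
np.set_printoptions(precision=3,suppress=True)
T,S=cam("top"),cam("scene")
for n,p,q in[("pegtop",(329,219),(317,208)),("foot far",(421,214),(227,237)),("foot near",(411,279),(222,282)),("head A",(272,189),(376,222)),("head B",(260,255),(385,258))]: print(n,*tri(T,p,S,q))
for p in[(421,214),(411,279),(272,189),(260,255)]:print(onz(T,p,.06))
I=cv2.imread("pics/top0.png").astype(int)
print("bowl L/R/T/B",[onz(T,p,.055) for p in[(461,276),(561,276),(511,226),(511,326)]])
print("bowlpegs",[onz(T,p,.015) for p in [(485,269),(523,268),(488,287),(525,287)]])
print("sorter",[onz(T,p,.108) for p in [(446,158),(526,141),(532,195)]])
E
```

```text
pegtop [ 0.576 -0.001  0.169] 0.003241359922205024
foot far [ 0.591 -0.188  0.136] 0.010947427510661545
foot near [ 0.479 -0.205 -0.073] 0.0013987549739175793
head A [0.641 0.108 0.163] 0.008296016169601251
head B [ 0.54   0.169 -0.015] 0.01794354886959706
[ 0.61 -0.21  0.06]
[ 0.465 -0.18   0.06 ]
[0.675 0.124 0.06 ]
[0.524 0.15  0.06 ]
bowl L/R/T/B [array([ 0.47 , -0.29 ,  0.055]), array([ 0.465, -0.509,  0.055]), array([ 0.58 , -0.41 ,  0.055]), array([ 0.36 , -0.389,  0.055])]
bowlpegs [array([ 0.489, -0.358,  0.015]), array([ 0.49 , -0.445,  0.015]), array([ 0.448, -0.361,  0.015]), array([ 0.446, -0.445,  0.015])]
sorter [array([ 0.723, -0.262,  0.108]), array([ 0.759, -0.44 ,  0.108]), array([ 0.635, -0.44 ,  0.108])]
```

Call:
drive_tool(
  increments=[
    [30, -30, 60, 0, 0, -1, 0],
    [70, -100, 90, 0, 0, -2, 0],
    [407, -728, 90, 0, 0, -10.9, 0],
    [407, -728, 90, 0, 0, -10.9, 0],
    [407, -728, 90, 0, 0, -10.9, 0],
    [407, -728, 90, 0, 0, -10.9, 0],
    [407, -728, 90, 0, 0, -10.9, 0],
    [407, -728, 90, 0, 0, -10.9, 0],
    [407, -728, 90, 0, 0, -10.9, 0],
    [407, -728, 90, 0, 0, -10.9, 0],
    [407, -728, 90, 0, 0, -10.9, 0],
    [407, -728, 90, 0, 0, -10.9, 0],
    [407, -728, 90, 0, 0, -10.9, 0],
    [407, -728, 90, 0, 0, -10.9, 0],
    [407, -728, 90, 0, 0, -10.9, 0],
    [407, -728, 90, 0, 0, -10.9, 0],
    [407, -728, 90, 0, 0, -10.9, 0],
    [407, -728, 90, 0, 0, -10.9, 0],
    [407, -728, 90, 0, 0, -10.9, 0],
    [407, -728, 90, 0, 0, -10.9, 0],
  ],
)

```text
time: 2.1
eef_pos: [0.5545, -0.0687, 0.2715]
ee_rot: [-2.403, -2.022, 0.0]
force: [-0.4, 0.8, 0.5]
finger_gap: 0.0931
gripper_force: 0.0
```

```bash
python3 - <<'E'
from h import *
s=observe();cv2.imwrite("pics/w1.png",snapshot("wrist"));print(s)
import pickle;pickle.dump(s,open("w1.pkl","wb"))
E
```

```text
{'time': 2.1, 'joint_pos': array([-1.69105026e-01, -1.46279779e-01,  1.55717190e+00,  3.17967030e-04,
        1.73125319e+00,  2.88236308e-03]), 'dq': array([ 0.01891145, -0.01804163,  0.0034552 , -0.00055933, -0.00060659,
       -0.00230058]), 'joint_efforts': array([-2.25691035e+00, -4.82453907e+01, -6.29361963e+01, -1.65874389e-02,
       -5.35325333e-02, -8.67030001e-02]), 'eef_pos': array([ 0.55450254, -0.06869631,  0.27153843]), 'ee_rot': array([-2.40349817e+00, -2.02209706e+00,  1.84341560e-04]), 'force': array([-0.42516626,  0.80191174,  0.45739905]), 'torque': array([-0.10359111,  0.09082413, -0.00839947]), 'gripper_force': 0.0, 'finger_gap': 0.09308180314975346}
```

View pics/w1.png

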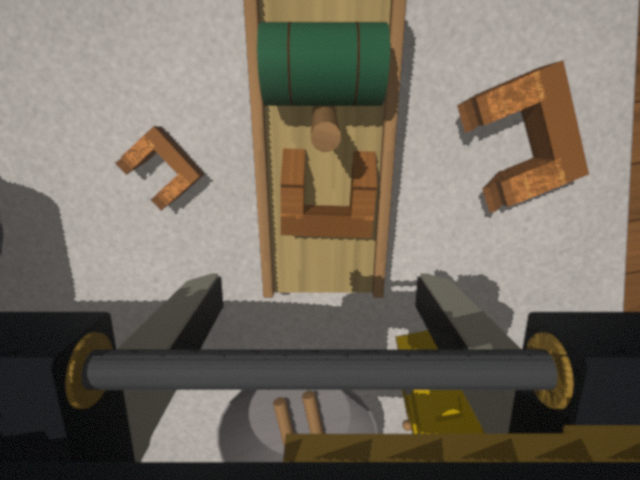

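The wrist view shows the ramp with its foot near row 295, the wedge's back edge from about (283,234) to (376,240), the prong fronts at row 150, the peg top at (326,135), and the roller at (323,64). I'll enlarge the crop to read finer pixels.

```bash
python3 - <<'E'
import cv2
I=cv2.imread("pics/w1.png")[85:305,220:420]
cv2.imwrite("pics/w1c.png",cv2.resize(I,None,fx=2.7,fy=2.7,interpolation=cv2.INTER_CUBIC))
E
```

```text
(no output)
```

View pics/w1c.png

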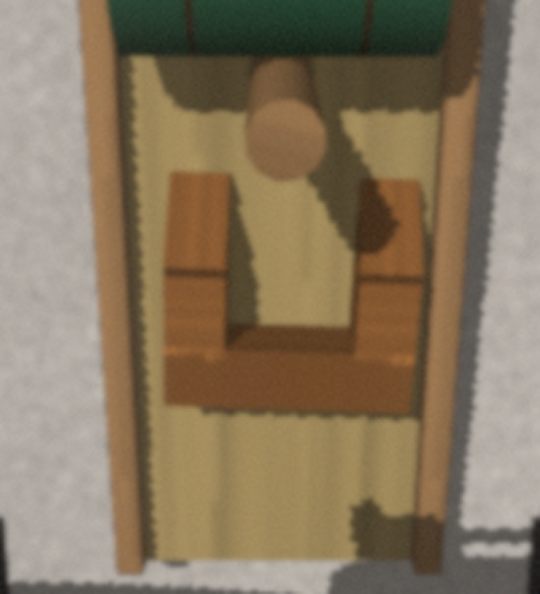

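The crop shows the peg top centred at (286,139), the wedge's upper back edge from (165,403) to (412,413), its front bottom edge from (172,172) to (418,180), and the rail foot corners at (117,573) and (441,574). The wedge is yawed about 2° in the ramp.

```bash
cat > m.py <<'E'
from h import *
import pickle
np.set_printoptions(precision=4,suppress=True)
s=pickle.load(open("w1.pkl","rb"));W=cam("wrist",s)
f=lambda u,v:(220+u/2.7,85+v/2.7)
def go():
    A=onz(W,f(117,573),.0476);B=onz(W,f(441,574),.0476)
    P=onz(W,f(286,139),.1717)  # peg top
    # rails: yaw from foot-mid and from peg
    return A,B,P
A,B,P=go()
E
python3 - <<'E'
from m import *
print("foot rail corners",A,B,np.linalg.norm(A-B)); print("peg",P)
print("peg tri",tri(W,f(286,139),cam("top"),(329,219)),tri(W,f(286,139),cam("scene"),(317,208)))
a=np.deg2rad(0)
M=(A+B)/2
c,sn=np.cos(.122),np.sin(.122)
# horizontal distance foot(-170,48) to pegtop(50,146): 
d=(P-M)[:2];print("len",np.linalg.norm(d),"expect",.220*c-.098*sn)
y1=np.arctan2(d[1],d[0]); y2=np.arctan2(*(A-B)[[1,0]])-np.pi/2
print("yaws",np.degrees([y1,y2]))
yaw=y1
for it in [y1]:
    ux=np.array([np.cos(it)*c,np.sin(it)*c,sn]);uy=np.array([-np.sin(it),np.cos(it),0]);uz=np.cross(ux,uy)
    R=np.c_[ux,uy,uz]; O=P-R@[.05,0,.146]; O2=M-R@[-.17,0,.048]
    print("O",O,O2)
    O=(O+O2)/2;O[2]=.0207
    np.savez("ramp.npz",R=R,O=O)
    loc=lambda p,z:R.T@(onplane(W,f(*p),O+uz*z,uz)-O)
    for n,p,z in[("backL",(165,406),.068),("backR",(412,413),.068),("frontL",(172,172),.034),("frontR",(418,180),.034),("rollerlow",(286,55),.069-.01),("railL in",(145,558),.034),("railR in",(415,558),.034),("railLtop out",(80,0),.048),("railR out",(485,0),.048)]:print(n,loc(p,z)*1e3)
E
```

```text
foot rail corners [ 0.4645 -0.1826  0.0476] [ 0.6118 -0.2087  0.0476] 0.14958171235353523
peg [ 0.5719 -0.0015  0.1717]
peg tri (array([ 0.5717, -0.0016,  0.1852]), np.float64(0.0010133044899812197)) (array([0.5724, 0.0001, 0.1666]), np.float64(0.00345596803480091))
len 0.19706905299614652 expect 0.20643842650247518
yaws [80.1575 79.9781]
O [ 0.5664 -0.0329  0.0207] [ 0.568  -0.0236  0.0206]
backL [-72.5193  47.0953  68.    ]
backR [-75.6104 -53.6922  68.    ]
frontL [15.8719 43.9816 34.    ]
frontR [ 12.6646 -55.6973  34.    ]
rollerlow [62.4791 -1.3618 59.    ]
railL in [-165.3002   63.3583   34.    ]
railR in [-165.2686  -64.5696   34.    ]
railLtop out [80.856  74.1582 48.    ]
railR out [ 80.8575 -74.4077  48.    ]
```

```bash
cat > plan.py <<'E'
from h import *
np.set_printoptions(precision=1,suppress=True)
D=np.load("ramp.npz");R=D["R"];O=np.array([.568,-.0236,.0207])
tw=lambda x,y,z:O+R@np.array([x,y,z])/1e3
E
python3 - <<'E'
from plan import *
c=np.array([.5548,-.0696,.2710])
for p in[(-105,-3,130),(-105,-3,44),(-50,-3,44),(-25,-3,44),(-17.5,-3,44)]:print(p,(tw(*p)-c)*1e3)
E
```

```text
(-105, -3, 130) [  -4.4  -72.8 -134. ]
(-105, -3, 44) [  -2.6  -62.5 -219.4]
(-50, -3, 44) [   6.8   -8.7 -212.7]
(-25, -3, 44) [  11.    15.8 -209.7]
(-17.5, -3, 44) [  12.3   23.1 -208.8]
```

Call:
drive_tool(
  increments=[
    [-4, -73, -60, 1, -0.17, 0, 118],
    [-4, -73, -110, 1.85, -0.32, 0, 118],
    [-4, -73, -134, 1.85, -0.32, 0, 118],
    [-4, -73, -134, 1.85, -0.32, 0, 118],
    [-3.5, -68, -170, 1.85, -0.32, 0, 118],
    [-3, -64, -205, 1.85, -0.32, 0, 118],
    [-2.6, -62.5, -219.4, 1.85, -0.32, 0, 118],
    [-2.6, -62.5, -219.4, 1.85, -0.32, 0, 118],
    [-2.6, -62.5, -219.4, 1.85, -0.32, 0, 118],
  ],
)

```text
time: 3.05
eef_pos: [0.5533, -0.1314, 0.0547]
ee_rot: [-2.263, -1.907, -0.3]
force: [0.3, -0.7, 0.3]
finger_gap: 0.0498
gripper_force: 0.0
```

Call:
drive_tool(
  increments=[
    [1.7, 9.8, 1.2, 0, 0, 0, 118],
    [2.6, 14.7, 1.8, 0, 0, 0, 118],
    [3.4, 19.6, 2.4, 0, 0, 0, 118],
    [4.3, 24.5, 3, 0, 0, 0, 118],
    [5.1, 29.3, 3.7, 0, 0, 0, 118],
    [6, 34.2, 4.3, 0, 0, 0, 118],
    [6.8, 39.1, 4.9, 0, 0, 0, 118],
    [7.7, 44, 5.5, 0, 0, 0, 118],
    [8.6, 48.9, 6.1, 0, 0, 0, 118],
    [9.4, 53.8, 6.7, 0, 0, 0, 118],
    [10.3, 58.7, 7.3, 0, 0, 0, 118],
    [10.3, 58.7, 7.3, 0, 0, 0, 118],
  ],
)

```text
time: 4.25
eef_pos: [0.5626, -0.0726, 0.0597]
ee_rot: [-2.263, -1.905, -0.298]
force: [0.8, -0.4, -0.2]
finger_gap: 0.0498
gripper_force: 0.0
```

```bash
python3 - <<'E'
from plan import *
s=observe();I=snapshot("wrist");print(s['force'],s['finger_gap'],R.T@(s['eef_pos']-O)*1e3, s['time'])
import pickle;pickle.dump(s,open("w2.pkl","wb"));cv2.imwrite("pics/w2.png",I)
E
```

```text
[ 0.8 -0.4 -0.2] 0.049756515688631285 [-44.1  -3.1  44.7] 4.25
```

View pics/w2.png

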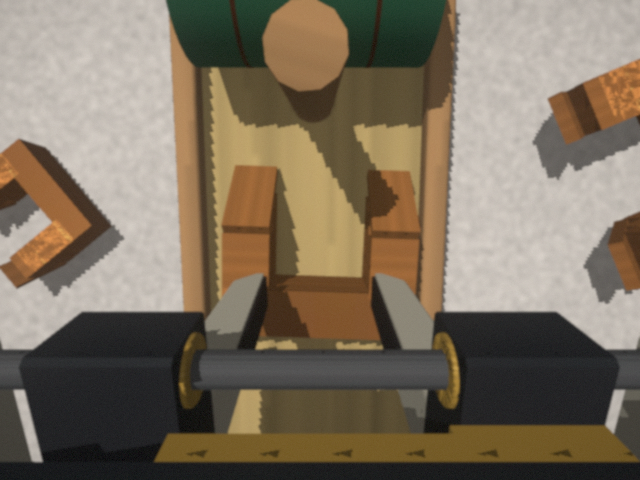

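The view shows the fingers on the back of the wedge, which is now nearly square. The prong fronts are at (250,166) and (390,171), and the peg and roller are ahead.

```bash
python3 - <<'E'
from plan import *
import pickle
s=pickle.load(open("w2.pkl","rb"));W=cam("wrist",s)
for p,z in[((232,166),34),((278,168),34),((368,171),34),((411,172),34),((307,45),146),((320,338),68)]:print(p,R.T@(onplane(W,p,tw(0,0,z),R[:,2])-O)*1e3)
E
```

```text
(232, 166) [12.5 47.8 34. ]
(278, 168) [11.4 20.8 34. ]
(368, 171) [  9.7 -32.1  34. ]
(411, 172) [  9.1 -57.4  34. ]
(307, 45) [ 41.3   0.2 146. ]
(320, 338) [-78.7  -3.8  68. ]
```

By the measured points the wedge has not moved, and the fingers appear above it. I'll check the fingertip height from the outside cameras.

```bash
python3 - <<'E'
from plan import *
a=snapshot("scene");b=snapshot("top")
cv2.imwrite("pics/sc2.png",a);cv2.imwrite("pics/tp2.png",b)
a=cv2.resize(a[150:310,200:400],None,fx=4,fy=3.7,interpolation=cv2.INTER_CUBIC)
cv2.imwrite("pics/ab.png",a)
s=observe();T=Ro.from_rotvec(s['ee_rot']).as_matrix()
for n in("scene","top"):
    K,Rc,o=cam(n)
    for q in[(0,.042,0),(0,-.042,0),(0,.042,-.04),(0,-.042,-.04)]:
        v=K@Rc@(s['eef_pos']+T@np.array(q)-o);u=v[:2]/v[2];print(n,q,u,((u-[200,150])*[4,3.7]))
E
```

```text
scene (0, 0.042, 0) [280.9 264. ] [323.5 421.9]
scene (0, -0.042, 0) [281.  240.2] [324.  333.8]
scene (0, 0.042, -0.04) [275.2 249.2] [300.8 367.1]
scene (0, -0.042, -0.04) [275.7 225.9] [302.9 280.7]
top (0, 0.042, 0) [363.3 217.9] [653.  251.1]
top (0, -0.042, 0) [358.1 254.4] [632.3 386.5]
top (0, 0.042, -0.04) [369.4 214.2] [677.7 237.6]
top (0, -0.042, -0.04) [364.1 252.2] [656.6 378. ]
```

View pics/ab.png

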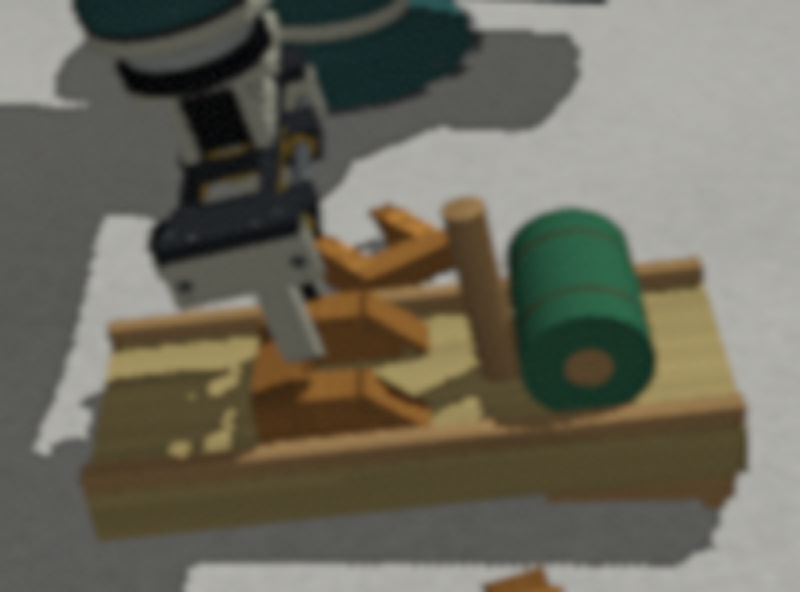

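The side view shows the drawn fingertips at about crop (307,358), while the reported TCP projects to (323,422). The real tips are about 40 mm short of the reported TCP, which agrees with the wrist view. The wedge has not been touched, so I'll correct all targets by this offset.

```bash
python3 - <<'E'
from plan import *
c=np.array([.5625,-.0734,.0589])
for p in[(-97,-3,55),(-97,-3,6),(-30,-3,6),(-12,-3,6)]:print(p,(tw(*p)-c)*1e3,tw(*p)*1e3)
E
```

```text
(-97, -3, 55) [ -9.1 -52.2   4.6] [ 553.4 -125.6   63.5]
(-97, -3, 6) [ -8.1 -46.3 -44. ] [ 554.4 -119.7   14.9]
(-30, -3, 6) [  3.2  19.2 -35.9] [565.7 -54.2  23. ]
(-12, -3, 6) [  6.3  36.8 -33.7] [568.8 -36.6  25.2]
```

Call:
drive_tool(
  increments=[
    [-5, -26, 6, 0, 0, 0, 118],
    [-9, -52, 5, 0, 0, 0, 118],
    [-9, -52, 5, 0, 0, 0, 118],
    [-8.7, -50, -10, 0, 0, 0, 118],
    [-8.4, -48, -25, 0, 0, 0, 118],
    [-8.2, -47, -35, 0, 0, 0, 118],
    [-8.2, -47, -35, 0, 0, 0, 118],
  ],
)

```text
time: 5.1
eef_pos: [0.5533, -0.119, 0.0222]
ee_rot: [-2.261, -1.903, -0.296]
force: [0.4, 0.3, 0.0]
finger_gap: 0.0501
gripper_force: 0.0
```

Call:
drive_tool(
  increments=[
    [0, 0.5, -4, 0, 0, 0, 118],
    [0, 0.7, -7.5, 0, 0, 0, 118],
    [0.9, 5.6, -6.9, 0, 0, 0, 118],
    [1.7, 10.5, -6.3, 0, 0, 0, 118],
    [2.6, 15.4, -5.7, 0, 0, 0, 118],
    [3.4, 20.3, -5, 0, 0, 0, 118],
    [4.3, 25.1, -4.4, 0, 0, 0, 118],
    [5.1, 30, -3.8, 0, 0, 0, 118],
    [6, 34.9, -3.2, 0, 0, 0, 118],
    [6.8, 39.8, -2.6, 0, 0, 0, 118],
    [7.7, 44.7, -2, 0, 0, 0, 118],
    [8.6, 49.6, -1.4, 0, 0, 0, 118],
    [9.4, 54.5, -0.8, 0, 0, 0, 118],
    [10.3, 59.4, -0.2, 0, 0, 0, 118],
    [10.3, 59.4, -0.2, 0, 0, 0, 118],
  ],
)

```text
time: 6.6
eef_pos: [0.5647, -0.06, 0.0245]
ee_rot: [-2.263, -1.905, -0.299]
force: [0.3, -0.3, 0.3]
finger_gap: 0.05
gripper_force: 0.0
```

```bash
python3 - <<'E'
from plan import *
s=observe();I=snapshot("wrist");print(s['force'],R.T@(s['eef_pos']-O)*1e3)
import pickle;pickle.dump(s,open("w3.pkl","wb"));cv2.imwrite("pics/w3.png",I)
E
```

```text
[ 0.3 -0.3  0.3] [-35.7  -3.    8.2]
```

View pics/w3.png

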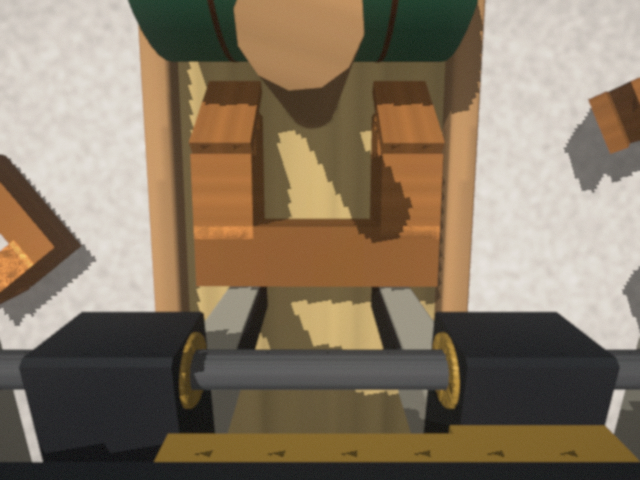

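The wedge is now square on the fingers and moving up. The prong fronts are at row 82, the back top edge is at row 286, and the roller's lower silhouette is at row 60.

```bash
cat > roll.py <<'E'
from plan import *
def rollx(W,p):  # lower silhouette pixel -> roller centre x (mm), ramp frame
    o,d=ray(W,p);o=R.T@(o-O)*1e3;d=R.T@d
    n=np.array([d[2],-d[0]])/np.hypot(d[0],d[2])  # normal in xz
    if n[0]<0:n=-n
    # (c-o).n=35, c=(x,69)
    return o[0]+(35-(69-o[2])*n[1])/n[0]
E
python3 - <<'E'
from roll import *
import pickle
s=pickle.load(open("w3.pkl","rb"));W=cam("wrist",s)
lo=lambda p,z:R.T@(onplane(W,p,tw(0,0,z),R[:,2])-O)*1e3
for p,z in[((233,82),34),((402,82),34),((197,286),68),((440,286),68),((307,30),146)]:print(p,lo(p,z))
print("roller",rollx(W,(200,60)),rollx(W,(430,60)))
s=pickle.load(open("w1.pkl","rb"));print("roller w1",rollx(cam("wrist",s),(323,85+55/2.7)))
E
```

```text
(233, 82) [58.8 37.9 34. ]
(402, 82) [ 58.8 -42.7  34. ]
(197, 286) [-31.7  48.1  68. ]
(440, 286) [-31.6 -53.9  68. ]
(307, 30) [ 39.8  -0.8 146. ]
roller 94.63751743500933 94.68455406968107
roller w1 93.85046223107997
```

Call:
drive_tool(
  increments=[
    [0.7, 3.9, 0.5, 0, 0, 0, 118],
    [1.4, 7.8, 1, 0, 0, 0, 118],
    [2, 11.7, 1.5, 0, 0, 0, 118],
    [2.3, 13.7, 1.7, 0, 0, 0, 118],
    [2.3, 13.7, 1.7, 0, 0, 0, 118],
  ],
)

```text
time: 7.15
eef_pos: [0.567, -0.0467, 0.0262]
ee_rot: [-2.263, -1.905, -0.298]
force: [-1.0, -0.6, -0.6]
finger_gap: 0.0499
gripper_force: 0.0
```

```bash
cat > look.py <<'E'
from roll import *
import sys
s=observe();I=snapshot("wrist");W=cam("wrist",s)
cv2.imwrite(f"pics/{sys.argv[1]}.png",I)
b,g,r=[I[...,i].astype(int) for i in range(3)]
m=(g>r+15)&(g>20)
out=[]
for c in list(range(190,231,10))+list(range(390,431,10)):
    k=np.flatnonzero(m[:200,c]); 
    if len(k): out.append((c,int(k.max())))
print("tcp",R.T@(s['eef_pos']-O)*1e3,s['force'],s['time']);print(out)
print("roller",np.array([rollx(W,(c,v+.5)) for c,v in out]))
E
python3 look.py w4; python3 - <<'E'
E
```

```text
tcp [-22.1  -3.    8.2] [-1.  -0.6 -0.6] 7.15
[(190, 87), (200, 84), (210, 89), (220, 89), (230, 81), (390, 89), (400, 90), (410, 92), (420, 91), (430, 94)]
roller [97.6 98.7 96.8 96.8 99.9 96.8 96.4 95.6 96.  94.9]
```

View pics/w4.png

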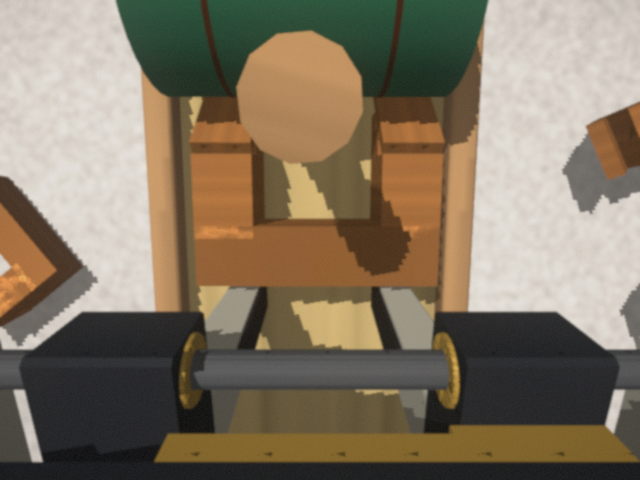

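The view shows the roller's lower silhouette at row 96, unmoved, with the prongs just reaching under it. By the numbers about 4 mm remain, so I'll creep while tracking the roller's edge.

```bash
sed -i 's/m=(g>r+15).*/m=(g>r+2)/' look.py; sed -i 's/print("roller",.*/x=np.array([rollx(W,(c,v+.5)) for c,v in out]);print("roller",x,"median %.2f"%np.median(x))/' look.py
python3 look.py w5
```

```text
tcp [-22.2  -3.    8.2] [-0.3 -0.2 -0.4] 7.2
[(190, 95), (200, 94), (210, 95), (220, 94), (230, 89), (390, 95), (400, 95), (410, 95), (420, 95), (430, 95)]
roller [94.3 94.7 94.3 94.7 96.6 94.3 94.3 94.3 94.3 94.3] median 94.31
```

Call:
drive_tool(
  increments=[
    [0.2, 1, 0.1, 0, 0, 0, 118],
    [0.4, 2, 0.25, 0, 0, 0, 118],
    [0.4, 2, 0.25, 0, 0, 0, 118],
  ],
)

```text
time: 7.55
eef_pos: [0.5674, -0.0451, 0.0264]
ee_rot: [-2.264, -1.904, -0.298]
force: [0.5, -0.2, -0.1]
finger_gap: 0.05
gripper_force: 0.4
```

```bash
python3 look.py w6
```

```text
tcp [-20.4  -3.    8.3] [ 0.5 -0.2 -0.1] 7.55
[(190, 99), (200, 99), (210, 99), (220, 99), (230, 94), (390, 100), (400, 99), (410, 100), (420, 99), (430, 100)]
roller [94.5 94.5 94.5 94.5 96.5 94.1 94.5 94.1 94.5 94.1] median 94.53
```

Call:
drive_tool(
  increments=[
    [0.2, 0.75, 0.1, 0, 0, 0, 118],
    [0.3, 1.5, 0.2, 0, 0, 0, 118],
    [0.3, 1.5, 0.2, 0, 0, 0, 118],
  ],
)

```text
time: 7.9
eef_pos: [0.5677, -0.0435, 0.0266]
ee_rot: [-2.263, -1.904, -0.298]
force: [0.1, -0.2, -0.0]
finger_gap: 0.0499
gripper_force: 0.5
```

```bash
python3 look.py w7
```

```text
tcp [-18.8  -3.1   8.3] [ 0.1 -0.2 -0. ] 7.9
[(190, 103), (200, 103), (210, 103), (220, 103), (230, 99), (390, 104), (400, 104), (410, 104), (420, 104), (430, 104)]
roller [94.6 94.6 94.6 94.6 96.1 94.2 94.2 94.2 94.2 94.2] median 94.38
```

Call:
drive_tool(
  increments=[
    [0.1, 0.5, 0.06, 0, 0, 0, 118],
    [0.2, 1, 0.12, 0, 0, 0, 118],
    [0.2, 1, 0.12, 0, 0, 0, 118],
  ],
)

```text
time: 8.25
eef_pos: [0.5678, -0.0426, 0.0267]
ee_rot: [-2.264, -1.904, -0.298]
force: [0.4, -2.6, -0.5]
finger_gap: 0.0497
gripper_force: 1.2
```

```bash
python3 look.py w8
```

```text
tcp [-17.9  -3.1   8.2] [ 0.4 -2.6 -0.5] 8.25
[(190, 104), (200, 104), (210, 104), (220, 104), (230, 99), (390, 104), (400, 104), (410, 104), (420, 104), (430, 104)]
roller [95.1 95.1 95.1 95.1 97.1 95.1 95.1 95.1 95.1 95.1] median 95.12
```

Call:
drive_tool(
  increments=[
    [0.1, 0.5, 0.06, 0, 0, 0, 118],
    [0.2, 1, 0.12, 0, 0, 0, 118],
    [0.2, 1, 0.12, 0, 0, 0, 118],
  ],
)

```text
time: 8.6
eef_pos: [0.5681, -0.0415, 0.0268]
ee_rot: [-2.263, -1.904, -0.298]
force: [-1.4, -2.1, 0.3]
finger_gap: 0.05
gripper_force: 1.1
```

```bash
python3 look.py w9
```

```text
tcp [-16.8  -3.1   8.2] [-1.4 -2.1  0.3] 8.6
[(190, 104), (200, 104), (210, 104), (220, 104), (230, 99), (390, 104), (400, 104), (410, 104), (420, 104), (430, 104)]
roller [96.2 96.2 96.2 96.2 98.2 96.2 96.2 96.2 96.2 96.2] median 96.24
```

The roller has started moving with the wedge (+1.7 mm) and the push force has appeared, so the wedge is snug. Next: retreat and approach the peg.

```bash
python3 - <<'E'
from plan import *
c=np.array([.5680,-.0418,.0261])
for p in[(-45,-3,8),(-45,-3,175),(43.5,-.5,175),(43.5,-.5,145),(43.5,-.5,65)]:print(p,(tw(*p)-c)*1e3)
E
```

```text
(-45, -3, 8) [ -4.8 -27.3  -2.9]
(-45, -3, 175) [ -8.3 -47.3 162.8]
(43.5, -0.5, 175) [  4.2  39.7 173.6]
(43.5, -0.5, 145) [  4.9  43.3 143.8]
(43.5, -0.5, 65) [ 6.5 52.9 64.4]
```

Call:
drive_tool(
  increments=[
    [-1, -6, -0.7, 0, 0, 0, 118],
    [-2.5, -14, -1.6, 0, 0, 0, 118],
    [-4.8, -27.3, -2.5, 0, 0, 0, 118],
    [-5.5, -31, 40, 0, 0, 0, 118],
    [-6.5, -37, 85, 0, 0, 0, 118],
    [-7.5, -42, 130, -0.3, 0.05, 0, 60],
    [-8.3, -47.3, 163, -0.74, 0.13, 0, 0],
    [-4, -20, 170, -0.74, 0.13, 0, 0],
    [0, 10, 174, -0.74, 0.13, 0, 0],
    [4.2, 39.7, 174, -0.74, 0.13, 0, 0],
    [4.9, 43, 144, -0.74, 0.13, 0, 0],
    [4.9, 43, 144, -0.74, 0.13, 0, 0],
    [4.9, 43, 144, -0.74, 0.13, 0, 0],
  ],
)

```text
time: 9.95
eef_pos: [0.5726, 0.0006, 0.1709]
ee_rot: [-2.322, -1.953, -0.181]
force: [0.5, -0.6, 0.7]
finger_gap: 0.0928
gripper_force: 0.0
```

```bash
python3 - <<'E'
from roll import *
s=observe();I=snapshot("wrist");W=cam("wrist",s);S=snapshot("scene")
cv2.imwrite("pics/w10.png",cv2.resize(np.hstack([cv2.resize(I,(400,300)),cv2.resize(S[150:310,190:403],(400,300))]),(800,300)))
cv2.imwrite("pics/w10full.png",I)
import pickle;pickle.dump(s,open("w10.pkl","wb"));print(R.T@(s['eef_pos']-O)*1e3,s['time'],s['finger_gap'])
E
```

```text
[ 42.8  -0.4 146.1] 9.95 0.09283899817618298
```

View pics/w10.png

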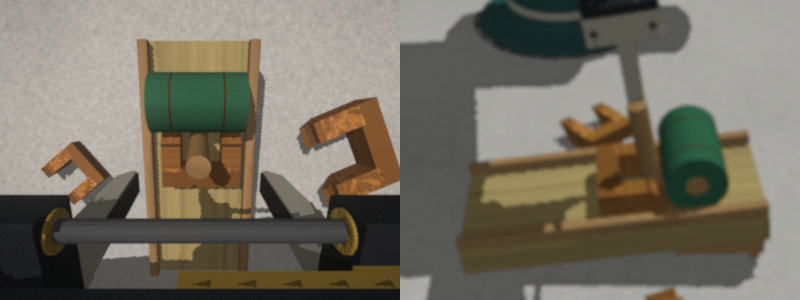

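The wrist half shows the wedge snug under the roller and the peg top at about full-image (317,269), midway between the open fingers. In the side view the finger is lined up just above the peg top.

```bash
python3 - <<'E'
from roll import *
import pickle
s=pickle.load(open("w10.pkl","rb"));W=cam("wrist",s)
print(R.T@(onplane(W,(317,269),tw(0,0,146),R[:,2])-O)*1e3)
I=cv2.imread("pics/w10full.png").astype(int);m=I[...,1]>I[...,2]+2
v=[np.flatnonzero(m[:300,c]).max() for c in(250,260,270,370,380,390)];print(v,[rollx(W,(320,x+.5)) for x in v])
T=Ro.from_rotvec(s['ee_rot']).as_matrix();print("tool z local",R.T@T[:,2])
E
```

```text
[ 39.9   0.5 146. ]
[np.int64(210), np.int64(210), np.int64(210), np.int64(210), np.int64(210), np.int64(210)] [np.float64(95.94613813743246), np.float64(95.94613813743246), np.float64(95.94613813743246), np.float64(95.94613813743246), np.float64(95.94613813743246), np.float64(95.94613813743246)]
tool z local [ 0.  0. -1.]
```

Call:
drive_tool(
  increments=[
    [-0.5, 0, -15, 0, 0, 0, 0],
    [0, 3, -40, 0, 0, 0, 0],
    [0.5, 6, -65, 0, 0, 0, 0],
    [0.8, 7.6, -79.6, 0, 0, 0, 0],
    [0.8, 7.6, -79.6, 0, 0, 0, 0],
    [0.8, 7.6, -79.6, 0, 0, 0, 120],
    [0.8, 7.6, -79.6, 0, 0, 0, 255],
    [0.8, 7.6, -79.6, 0, 0, 0, 255],
    [0.8, 7.6, -79.6, 0, 0, 0, 255],
    [0.8, 7.6, -79.6, 0, 0, 0, 255],
    [0.8, 7.6, -79.6, 0, 0, 0, 255],
    [0.8, 7.6, -79.6, 0, 0, 0, 255],
  ],
)

```text
time: 11.25
eef_pos: [0.5738, 0.009, 0.0913]
ee_rot: [-2.322, -1.954, -0.183]
force: [0.6, 0.0, 0.6]
finger_gap: 0.042
gripper_force: 0.0
```

Call:
drive_tool(
  increments=[
    [0, 0, 0, 0, 0, 0, 255],
    [0, 0, 0, 0, 0, 0, 255],
    [0, 0, 0, 0, 0, 0, 255],
    [0, 0, 0, 0, 0, 0, 255],
    [0, 0, 0, 0, 0, 0, 255],
  ],
)

```text
time: 11.75
eef_pos: [0.5737, 0.009, 0.0912]
ee_rot: [-2.322, -1.954, -0.183]
force: [-0.4, -0.1, 0.4]
finger_gap: 0.0233
gripper_force: 30.0
```

Call:
drive_tool(
  increments=[
    [-0.1, -0.6, 4, 0, 0, 0, 255],
    [-0.2, -1.2, 8, 0, 0, 0, 255],
    [-0.3, -1.8, 12, 0, 0, 0, 255],
  ],
)

```text
time: 12.05
eef_pos: [0.5735, 0.0071, 0.1037]
ee_rot: [-2.322, -1.954, -0.183]
force: [0.9, 0.0, -0.5]
finger_gap: 0.0237
gripper_force: 30.0
```

Call:
drive_tool(
  increments=[
    [-0.15, -0.9, 6, 0, 0, 0, 255],
    [-0.3, -1.8, 12, 0, 0, 0, 255],
    [-0.5, -2.7, 18, 0, 0, 0, 255],
    [-0.7, -3.9, 26, 0, 0, 0, 255],
    [-1, -6, 40, 0, 0, 0, 255],
    [-1.5, -9, 60, 0, 0, 0, 255],
    [-2.3, -13.4, 90, 0, 0, 0, 255],
    [-3, -18, 120, 0, 0, 0, 255],
    [-3, -18, 120, 0, 0, 0, 255],
  ],
)

```text
time: 12.95
eef_pos: [0.5716, -0.0114, 0.2287]
ee_rot: [-2.325, -1.957, -0.189]
force: [-0.5, 0.1, -0.4]
finger_gap: 0.0235
gripper_force: 30.0
```

```bash
python3 - <<'E'
from roll import *
s=observe();I=snapshot("wrist");W=cam("wrist",s);cv2.imwrite("pics/w11.png",I)
m=I[...,1].astype(int)>I[...,2].astype(int)+2
for c in(230,250,390,410):
    k=np.flatnonzero(m[:300,c]); print(c,k.max() if len(k) else None, rollx(W,(c,k.max()+.5)) if len(k) else None)
print(s['force'],s['finger_gap'],s['gripper_force'],s['eef_pos'],s['time'],s['joint_pos'])
E
```

```text
230 None None
250 187 101.33263928678326
390 None None
410 None None
[-0.5  0.1 -0.4] 0.023517828133291112 29.992847442626953 [ 0.6 -0.   0.2] 12.95 [-0.2 -0.1  1.6  0.2  1.6  0. ]
```

```bash
python3 - <<'E'
from roll import *
s=observe();W=cam("wrist",s);I=cv2.imread("pics/w11.png").astype(int);m=I[...,1]>I[...,2]+2
print([(c,np.flatnonzero(m[:300,c]).max(),round(rollx(W,(c,np.flatnonzero(m[:300,c]).max()+.5)),1)) for c in range(255,390,8) if m[:300,c].any()])
print(R.T@(s['eef_pos']-O)*1e3)
# commanded orientation now: yaw 80.16 tool, tilt = .122
q=Ro.from_rotvec(s['ee_rot'])
z=np.array([0,.7071,-.7071]);y=np.array([1.,0,0]);x=np.cross(y,z)
t=Ro.from_matrix(np.c_[x,y,z]);print("turn units",np.round(np.degrees((t*q.inv()).as_rotvec())/8,3))
print("shift",(np.array([.468,-.382,.060])-s['eef_pos'])*1e3, s['eef_pos']*1e3)
E
```

```text
[(255, np.int64(193), np.float64(96.1)), (263, np.int64(192), np.float64(97.0)), (271, np.int64(193), np.float64(96.1)), (279, np.int64(192), np.float64(97.0)), (287, np.int64(193), np.float64(96.1)), (295, np.int64(193), np.float64(96.1)), (303, np.int64(193), np.float64(96.1)), (311, np.int64(193), np.float64(96.1)), (319, np.int64(193), np.float64(96.1)), (327, np.int64(193), np.float64(96.1)), (335, np.int64(193), np.float64(96.0)), (343, np.int64(193), np.float64(96.0)), (351, np.int64(193), np.float64(96.0)), (359, np.int64(193), np.float64(96.0)), (367, np.int64(193), np.float64(96.0)), (375, np.int64(193), np.float64(96.0))]
[ 37.7  -1.  202.3]
turn units [ 4.5 -0.4  1.2]
shift [-103.1 -370.8 -166.1] [571.1 -11.2 226.1]
```

Call:
drive_tool(
  increments=[
    [-10, -40, 0, 0, 0, 0, 255],
    [-20, -80, 0, 0.5, 0, 0.1, 255],
    [-35, -125, 0, 1.5, -0.13, 0.4, 255],
    [-50, -170, 0, 2.5, -0.2, 0.7, 255],
    [-65, -215, 0, 3.5, -0.3, 1, 255],
    [-80, -260, 0, 4.5, -0.4, 1.2, 255],
    [-90, -305, 0, 4.5, -0.4, 1.2, 255],
    [-102, -350, 0, 4.5, -0.4, 1.2, 255],
    [-102, -371, -20, 4.5, -0.4, 1.2, 255],
    [-102, -371, -50, 4.5, -0.4, 1.2, 255],
    [-102, -371, -80, 4.5, -0.4, 1.2, 255],
    [-102, -371, -80, 4.5, -0.4, 1.2, 255],
    [-102, -371, -80, 4.5, -0.4, 1.2, 255],
  ],
)

```text
time: 14.3
eef_pos: [0.4684, -0.3815, 0.1435]
ee_rot: [-1.757, -1.76, -0.732]
force: [0.5, -0.6, 0.8]
finger_gap: 0.0237
gripper_force: 30.0
```

```bash
python3 - <<'E'
from plan import *
s=observe();np.set_printoptions(precision=3)
T=Ro.from_rotvec(s['ee_rot']).as_matrix();print(s['eef_pos'],T[:,2],"foot",s['eef_pos']+.06*T[:,2])
S=snapshot("top");cv2.imwrite("pics/tp3.png",S);S2=snapshot("scene")
cv2.imwrite("pics/c3.png",np.hstack([cv2.resize(S[180:360,400:600],(400,360)),cv2.resize(S2[150:330,30:230],(400,360))]))
E
```

```text
[ 0.468 -0.381  0.144] [-0.     0.709 -0.705] foot [ 0.468 -0.339  0.101]
```

Call:
drive_tool(
  increments=[
    [0, 0, -20, 0, 0, 0, 255],
    [0, 0, -40, 0, 0, 0, 255],
    [0, 0, -60, 0, 0, 0, 255],
    [0, 0, -72, 0, 0, 0, 255],
    [0, 0, -77, 0, 0, 0, 255],
    [0, 0, -80, 0, 0, 0, 255],
    [0, 0, -80, 0, 0, 0, 255],
    [0, 0, -80, 0, 0, 0, 255],
  ],
)

```text
time: 15.2
eef_pos: [0.4686, -0.382, 0.0639]
ee_rot: [-1.758, -1.761, -0.732]
force: [-0.0, -0.1, -0.1]
finger_gap: 0.0238
gripper_force: 30.0
```

Call:
drive_tool(
  increments=[
    [0, 0, -3, 0, 0, 0, 255],
    [0, 0, -5, 0, 0, 0, 255],
    [0, 0, -5, 0, 0, 0, 255],
    [0, 0, -5, 0, 0, 0, 140],
    [0, 0, -5, 0, 0, 0, 100],
    [0, 0, -5, 0, 0, 0, 80],
    [0, 0, -5, 0, 0, 0, 80],
    [0, 0, -5, 0, 0, 0, 80],
    [0, 0, -5, 0, 0, 0, 80],
    [0, -5, 10, 0, 0, 0, 80],
    [0, -20, 40, 0, 0, 0, 80],
    [0, -30, 80, 0, 0, 0, 80],
    [0, -30, 130, 0, 0, 0, 80],
    [0, 0, 170, -2, 0, 0, 80],
    [-60, 0, 200, -4, 0, 0, 80],
    [-100, 0, 220, -4.5, 0, 0, 80],
    [-100, 0, 220, -4.5, 0, 0, 80],
    [-100, 0, 220, -4.5, 0, 0, 80],
  ],
)

```text
time: 17.0
eef_pos: [0.3667, -0.3818, 0.2892]
ee_rot: [-2.147, -2.149, -0.164]
force: [0.9, 0.6, 0.1]
finger_gap: 0.0639
gripper_force: 0.0
```

```bash
python3 - <<'E'
from plan import *
S=snapshot("top");S2=snapshot("scene")
cv2.imwrite("pics/end.png",np.hstack([cv2.resize(S[90:390,240:580],(400,353)),cv2.resize(S2[150:390,50:400],(400,353))]))
a=cv2.imread("pics/top0.png").astype(int)
for n,im in(("start",a),("end",S.astype(int))):
    m=(im[...,1]>im[...,2]+15)&(im[...,1]>im[...,0]+5);m[:, :270]=0;m[:,330:]=0;m[:180]=0;m[260:]=0
    print(n,np.argwhere(m).mean(0))
s=observe();print(s['time'],s['finger_gap'],s['eef_pos']*1e3)
E
```

```text
start [223.4 298.8]
end [223.3 297.8]
17.1 0.06384898423904131 [ 368.2 -380.7  286.9]
```

View pics/end.png

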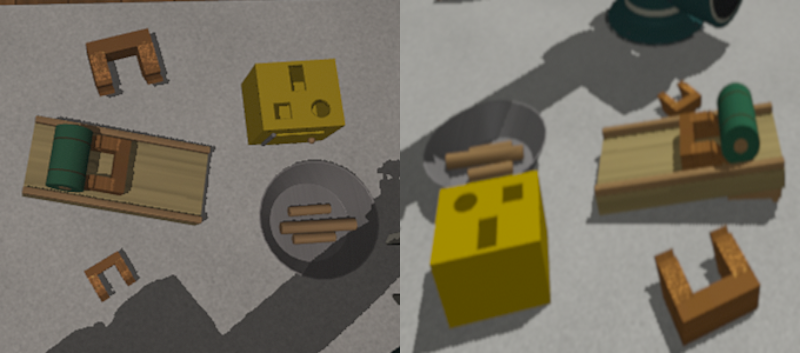

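The final views show the long peg lying in the bowl on the two short ones at (318,226) in the left half. The roller is parked at (70,157) against the wedge, and the other toys stand where they did. Handing in.

```bash
python3 -c "from rig import *;print(finish_job())"
```

```text
the job is handed in; nothing more can be done
None
```

The job is done and handed in at about 17 s: the wedge sits snug against the cylinder and holds it about 2 mm uphill of where it started, the peg is in the bowl, and the other toys look undisturbed in the final views.

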